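# Pin back a sprung belt tensioner at its colour mark

## Task

The belt is off the bench shaker and the tensioner has to be pinned back for the new one: take the black-knobbed lock pin out of the grey tool block, put it through the eye at the end of the sprung tensioner arm while the arm is at rest, and with it swing the arm back against its spring until the orange pointer stands about at the red plug on the scale. Feel for the hole in the index plate there (the plate is not set exactly to the scale) and press the pin gently home, its collar down on the eye, so that it holds the arm when you let go. Never force the pin (20 N is ample), do not let the arm snap back, and leave the other things on the bench where they are.

Things in the scene. Friction and masses are not known exactly. Their poses are not given: they have to be found in the camera images.
- pin_grip (a point): Lock pin, loose, upright in either hole of the grey block. Point = centre of its black round knob (24 mm across, 30 mm tall), z up the pin. From the tip up: steel shank diameter 10 mm, 36 mm long, nose chamfered 0.8 mm x 2 mm; collar 22 mm across, 4 mm thick; neck 12 mm across, 8 mm; knob. 78 mm in all, 60 g. In the block the collar rests on the block's top.
- pin_tip (a point): Centre of the lock pin's lower end, 63 mm below the knob's centre.
- eye (a point): Centre of the top of the arm's eye: a vertical 11 mm hole in a steel block 28 x 28 x 22 mm at the arm's end, 140 mm from the pivot, top 76 mm above the bench. x outwards along the arm, z up. An orange pointer on its outer side rides on the scale. A pin in the eye meets the index plate with its tip 24 mm below this point; over a hole of the plate it goes down 36 mm, collar on the eye.
- tensioner (a joint): Deflection of the arm, rad: 0 = at rest on its stop, held by its spring; grows as the arm swings anticlockwise seen from above, to a stop at 0.80. Pushing at the eye takes 2.5 N at rest, rising to 5.5 N at 0.65, and makes a pin drag in the eye by 3 to 6 N up or down. It springs back if let go. The holes lie near 0.22, 0.44 and 0.66, all shifted alike by up to 0.06 either way.
- pivot (a point): Axis of the tensioner arm (vertical), at the height of the eye's top, on the shaker. The frame is the shaker's: at yaw 0 the arm at rest points 75 degrees anticlockwise from x (towards its y).
- red_plug (a point): Red plug, 14 mm across, on the white scale sector (graduated every 0.02 rad), 174 mm from the pivot, 52 mm above the bench. Inside the scale and flush with it: the aluminium index plate, 14 mm thick, with a vertical 11 mm hole near each plug, 140 mm from the pivot. The plate is slotted and has been set by hand, so its holes lie up to 8 mm to one side of the plug-to-pivot line: feel for them.
- yellow_plug (a point): Yellow plug, otherwise like the red one. Which plug is at which of the three places varies.
- blue_plug (a point): Blue plug, otherwise like the red one.
- shaker: Shaker, fixed: white pan 300 (x) x 340 (y) mm, rim 45 mm high, origin at its centre on the bench, x away from its control panel, which faces the robot. On it: scale, index plate and tensioner arm (nearer the robot), driven pulley 116 mm across (hub top 106 mm), motor pulley, three posts 86 mm high. The arm's idler roller, half-way along it, is 89 mm high.
- tool_block: Grey drilled block, fixed, 50 (x) x 104 (y) x 45 mm tall, origin at the centre of its underside. Two holes for pins, 64 mm apart along y.
- spare_grip (a point): Spare pin with a green knob, like the lock pin, in the block's other hole; leave it. Point = its knob's centre.
- wrench: Loose open-ended wrench, 160 mm long, lying right of the shaker; leave it.
- driver: Loose screwdriver, 170 mm long, lying left of the robot; leave it.
- beaker: Loose glass beaker, 68 mm across, 90 mm high, left; origin at its foot; leave it.
- reagent: Loose amber bottle, 64 mm across, 130 mm high, beyond the tool block; origin at its foot; leave it.
- bolt_jar: Loose clear jar with a white lid, 54 mm across, 60 mm high, right of the shaker; leave it.
- dish: Loose low glass dish, 90 mm across, 16 mm high, right; leave it.

How it is judged:
By the outcome, as a careful person would: the job done as asked, in the order asked, and still so for the second after the job is handed in, with the robot touching nothing.
It also fails if it takes over 72 s, if anything falls off the work surface, if the arm or the gripper's body presses on something with over 40 N, if the wrist force passes 120 N, or if a joint passes its speed limit or range.

## Robot

A 6-joint arm with a two-finger parallel gripper is mounted at the origin on the work surface. World frame = base frame: x ahead of the robot, y to its left, z up, the work surface at z = 0. Lengths are in mm, angles in rad, forces in N, time in s.
With the tool pointing down it reaches from about 400 to 925 mm from the base axis. Payload 12.5 kg.
Tool frame: the origin (TCP) lies at the centre of the arm's flange, where the gripper is bolted on; the fingertips stand 190 mm ahead of it and the grasp point (between the pads) lies env.grip_point_offset ahead of it (env.grip_point_offset is the distance from the TCP to the grasp point, in mm); z points along the fingers, x is the direction in which the jaws open and shut, and the axes are right-handed (so a half turn about z gives the same grasp; the last joint's range is limited). The gripper opens to 95 mm and grips with 3 to 60 N. Pads are 20 mm wide; open, the fingers measure 119 mm over their backs; the gripper's body (75 mm by 180 mm) begins 59 mm behind the grasp point.
Start: joints at [1.017, 0.491, 1.559, -0, 1.092, -0.106], TCP at [270.592, 563.387, 404.761] pointing down, gripper open.
Joint ranges: [-3.1, 3.1], [-0.84, 2.19], [0.05, 2.79], [-1.13, 4.28], [0.06, 2.93], [-2.69, 2.69]. Speed limits (rad/s): [2.22, 2.22, 2.79, 3.14, 3.14, 3.14].

## Interface

Orientations are given as [roll, pitch, yaw] about the fixed x, y, z axes, in that order (R = Rz(yaw) Ry(pitch) Rx(roll)).
In Python, from cell import state, read_camera, camera_model, job_done, env gives the robot as it stands.
- The arm moves only by the tool arm_command, never from a script. Its argument "steps" is a list of rows, each a list of 6 numbers: the shift along the tool's x, y, z in cm, then the turn, a rotation vector about the tool's x, y, z in degrees. In form: [[dx, dy, dz, rx, ry, rz], ...]. A call has 1 to 12 rows; each row is the pose to reach, as a shift and turn from the pose commanded when the call began, along the tool's axes at that moment; what a row does not reach only later rows make up. A row lasts 1/12 s, in which the tool goes at most 41.7 mm and 7.16 degrees, less where a joint would pass 70% of its speed; a pose out of reach is approached as far as the arm can. A call with a gripper value outside its range is refused whole. "jaw" is the finger opening in cm, from 0 to 9.51, set as the call begins (left out, the last holds). The fingers move at their own pace and stop on an object; the grip force is fixed at half the most. Time passes only in rows, so rows that repeat a pose let the fingers close. It gives the time, the measured TCP pose, the force and the opening at its end, in the units of the state.
- state(): the state, without advancing time (a new reading comes with each control period).
- read_camera(name): name is "scene" or "side" or "wrist"; returns the picture (400x640x3 uint8, red, green, blue); there is no depth.
- camera_model(name): a dict with "K" (3x3 intrinsics, pixels), "xyz" and "rotation" of the camera in the world. Camera axes: x right, y up, looking along -z (the intrinsics and any distortion apply to the point x, -y, -z); pixel columns grow to the right and rows downward; lengths in mm; the calibration is good to about 2 mm. A picture is of the moment at which its call begins: read the wrist's pose just before it. camera_model takes no time and is no camera call; for the wrist camera it gives the pose at the moment of the call.
- job_done(): hands the job in, once; it reports no verdict.
The state is a dict: "t": time; "joints": joint angles; "qvel": joint speeds; "tau": joint torques, N m; "eef_pos": TCP position; "tcp_rot": TCP orientation; "ft_force": force on the tool from outside, world axes, zero at the start; "moment": the same for the moment, N m; "opening": opening from 0.0 (shut) to 1.0 (fully open).
Only numpy, scipy, OpenCV 4.12 (cv2) and the standard library are available. Lean on these libraries where they do the work, as an engineer would, in place of code of your own. Each camera call takes 0.05 s, during which the arm holds its last target. There are 200 camera calls.

## Working session

There is one attempt and no reset: what is moved stays moved. The work goes in short steps, Python scripts to look and compute and a tool call to move; the robot and the scene stay as the last step left them, time stands still between calls to the robot, and variables do not carry over. Pictures are saved under pics/ and viewed, about 8 in all and at most 12, crops included, and the job is handed in when it is done.

Besides the shell and the picture viewer there is one more tool, called after "Call:" as name(argument=value, ...) on one line, values as JSON. arm_command: Moves the arm, as the interface text tells. Its arguments: {"type":"object","properties":{"steps":{"type":"array"},"jaw":{"type":"number"}},"required":["steps"]}

```bash
mkdir -p pics; ls
python3 - <<'E'
from cell import *
import cv2,numpy as np
print(state(), env.grip_point_offset)
for n in ("scene","side","wrist"):
    im=read_camera(n); cv2.imwrite(f"pics/{n}0.png",cv2.cvtColor(im,cv2.COLOR_RGB2BGR)); print(n,camera_model(n))
a=[cv2.imread(f"pics/{n}0.png") for n in("scene","side")]
E
```

```text
pics
{'t': 0.0, 'joints': array([ 1.01739872e+00,  4.91577256e-01,  1.55946648e+00, -1.25551087e-05,
        1.09168368e+00, -1.05595748e-01]), 'qvel': array([ 1.82734053e-05,  2.22044793e-03, -2.03549022e-03, -3.35257309e-04,
        3.34446205e-03, -1.28631685e-05]), 'tau': array([ 8.26389078e-04, -6.12633777e+01, -2.58181322e+01,  6.92211371e-02,
        4.81310394e-02, -1.47011528e-04]), 'eef_pos': array([270.57603984, 563.35769265, 404.14476436]), 'tcp_rot': array([-3.14148412e+00,  1.12961774e-03,  1.12300033e+00]), 'ft_force': array([0.89147384, 1.01590634, 0.51101192]), 'moment': array([-0.04257175, -0.00474043,  0.01420852]), 'opening': 1.001744681682741} 171.3
scene {'K': array([[488.13992121,   0.        , 318.83692394],
       [  0.        , 488.13992121, 193.82115079],
       [  0.        ,   0.        ,   1.        ]]), 'xyz': array([1183.34310731,  811.38379982, 1125.29126585]), 'rotation': array([0.79448308, 0.00581367, 2.43476501])}
side {'K': array([[512.40506816,   0.        , 316.22041987],
       [  0.        , 512.40506816, 201.29044276],
       [  0.        ,   0.        ,   1.        ]]), 'xyz': array([-629.51001988, 1120.10085298,  949.67182396]), 'rotation': array([ 1.06652433,  0.01291648, -2.37340192])}
wrist {'K': array([[297.220492  ,   0.        , 318.03095971],
       [  0.        , 297.220492  , 198.04914371],
       [  0.        ,   0.        ,   1.        ]]), 'xyz': array([197.26669478, 598.3143571 , 382.92740008]), 'rotation': array([-0.28489725,  0.00181092,  1.12345493])}
```

View pics/scene0.png

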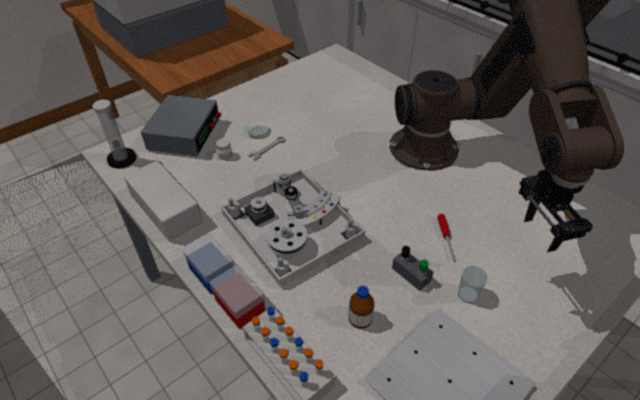

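View pics/side0.png

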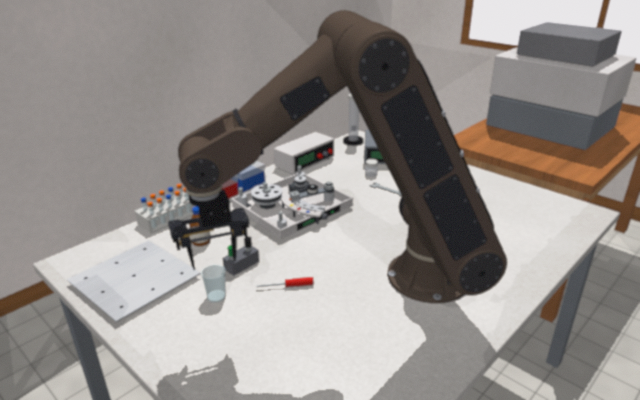

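The scene picture shows the black knob at about (405,252), the green knob at (424,266), and the scale and arm around (320,212). The side picture shows the same layout, with the robot arm partly in the way.

```bash
cat > h.py <<'E'
from cell import *
import cv2,numpy as np
from scipy.spatial.transform import Rotation as R
def rot(r): return R.from_euler('xyz',r).as_matrix()
def p2w(m,u,v,z):
    d=np.linalg.inv(m['K'])@[u,v,1]; d=rot(m['rotation'])@(d*[1,-1,-1])
    return np.round(m['xyz']+d*(z-m['xyz'][2])/d[2],1)
def w2p(m,p):
    c=rot(m['rotation']).T@(np.array(p,float)-m['xyz']); c=c*[1,-1,-1]; q=m['K']@c; return np.round(q[:2]/q[2],1)
def save(n,im): cv2.imwrite(f"pics/{n}.png",cv2.cvtColor(im,cv2.COLOR_RGB2BGR))
def delta(grip,yaw,s=None):
    "tool-frame shift (cm) to put grasp point at grip, pointing down, and turn about z (deg)"
    s=s or state(); Rt=rot(s['tcp_rot']); t=np.array(grip,float)+[0,0,env.grip_point_offset]
    return np.round(Rt.T@(t-s['eef_pos'])/10,2), np.round(np.degrees((R.from_matrix(Rt).inv()*R.from_euler('xyz',[np.pi,0,yaw])).as_rotvec()),2)
E
python3 - <<'E'
from h import *
im=cv2.imread("pics/scene0.png"); c=cv2.resize(im[165:295,215:445],None,fx=3.4,fy=3.4,interpolation=cv2.INTER_CUBIC); cv2.imwrite("pics/sc.png",c)
m=camera_model("scene")
print("black",p2w(m,405,252,87-12+0),"green",p2w(m,424,266,75))
for n,u,v in(("scale",322,212),("hub",287,232)): print(n,p2w(m,u,v,60))
m=camera_model("wrist"); print(rot(state()['tcp_rot']).T@(m['xyz']-state()['eef_pos']), rot(state()['tcp_rot']).T@rot(m['rotation']))
E
```

```text
black [462.6 320.9  75. ] green [459.6 386.1  75. ]
scale [526.9  47.8  60. ]
hub [655.2  41.9  60. ]
[ -0.22164551 -81.24145532  21.37199992] [[ 9.99999436e-01 -7.12450826e-04  7.87286711e-04]
 [-4.62398100e-04 -9.59672632e-01 -2.81119593e-01]
 [ 9.55821396e-04  2.81119070e-01 -9.59672421e-01]]
```

View pics/sc.png

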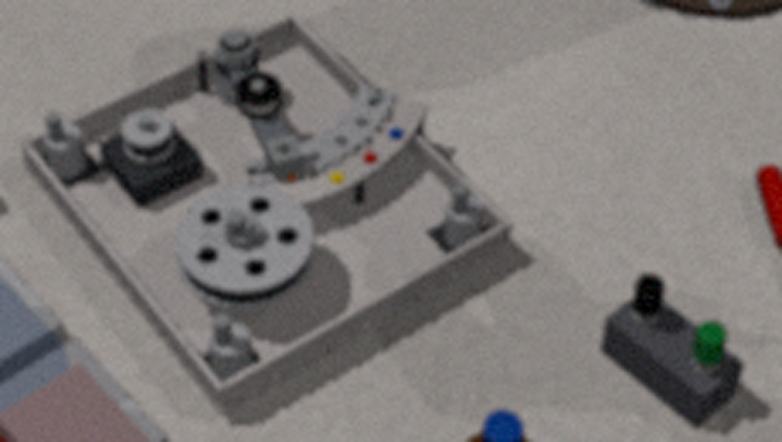

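In the crop, the black pin is in the block's near-robot hole. Yellow, red and blue plugs run in order from rest, at scene pixels of about (314,217), (324,211) and (331.5,204), so red is the middle one. The eye is at about (299,208).

Run:
```python
from h import *
m=camera_model("scene")
f=lambda x,y:(215+x/3.4,165+y/3.4)
for n,x,y,z in(("red",370,157,52),("yel",337,177,52),("blue",396,133,52),("eye",285,147,76),("pivtop",237,40,100),("blk",649,295,72),("grn",710,342,72)): print(n,p2w(m,*f(x,y),z))
Y,Rd,B=[p2w(m,*f(x,y),52)[:2] for x,y in((337,177),(370,157),(396,133))]
# circle through 3
A=2*np.array([Rd-Y,B-Y]); c=np.linalg.solve(A,[Rd@Rd-Y@Y,B@B-Y@Y]); print("piv",c,np.linalg.norm(c-Y))
print(delta((462,321,165),0.0))
```

```text
red [515.6  43.1  52. ]
yel [553.4  42.4  52. ]
blue [478.2  35.9  52. ]
eye [579.    2.5  76. ]
pivtop [ 541.  -113.5  100. ]
blk [458.1 320.5  72. ]
grn [456.9 383.7  72. ]
piv [ 531.14561239 -138.38693102] 182.15150890118065
(array([-13.55,  27.75,   6.81]), array([2.000e-02, 5.000e-02, 6.434e+01]))
```

Call:
arm_command(steps=[[-13.5,27.9,6.8,0,0,64.3],[-13.5,27.9,6.8,0,0,64.3],[-13.5,27.9,6.8,0,0,64.3],[-13.5,27.9,6.8,0,0,64.3],[-13.5,27.9,6.8,0,0,64.3],[-13.5,27.9,6.8,0,0,64.3],[-13.5,27.9,6.8,0,0,64.3],[-13.5,27.9,6.8,0,0,64.3],[-13.5,27.9,6.8,0,0,64.3],[-13.5,27.9,6.8,0,0,64.3],[-13.5,27.9,6.8,0,0,64.3],[-13.5,27.9,6.8,0,0,64.3]])

```text
t: 1.15
eef_pos: [463.3, 321.4, 336.9]
tcp_rot: [-3.141, -0.0, 0.006]
ft_force: [-0.3, 0.2, -0.4]
opening: 0.997
```

Run:
```python
from h import *
s=state();print(s['t'],s['eef_pos'],s['tcp_rot'],s['ft_force'])
m=camera_model("wrist"); im=read_camera("wrist"); save("w1",im)
print(w2p(m,(458,320.5,87)),p2w(m,*w2p(m,(458,320.5,87)),87))
import json
```

```text
1.15 [463.25360434 321.3948817  336.85809524] [-3.14144336e+00 -7.95590653e-05  5.62529461e-03] [-0.25992362  0.15324914 -0.42665209]
[313.6 214.3] [458.  320.5  87. ]
```

View pics/w1.png

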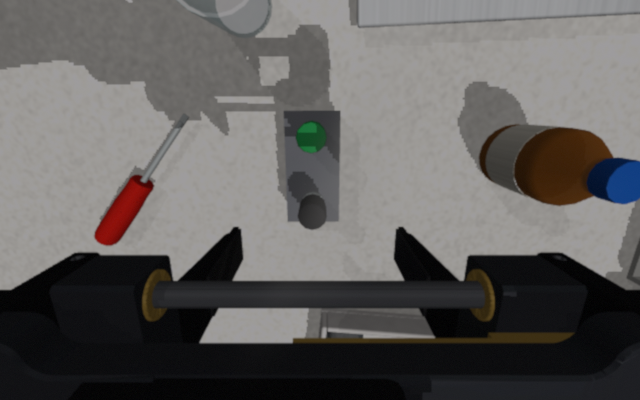

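The wrist view shows the black knob at about (313,211), within 1–3 px of the prediction, and the green knob at (311,137). Both fingers are clear of everything, so I'll descend and grip.

Run:
```python
from h import *
m=camera_model("wrist")
im=cv2.imread("pics/w1.png"); print(p2w(m,313,211.5,74),p2w(m,311,137,74))
b=p2w(m,313,211.5,74); print(delta((b[0],b[1],75),0.0), delta((b[0],b[1],120),0.0))
```

```text
[457.2 318.6  74. ] [455.5 381.5  74. ]
(array([-0.59,  0.3 ,  9.06]), array([-0.01, -0.01,  0.31])) (array([-0.59,  0.3 ,  4.56]), array([-0.01, -0.01,  0.31]))
```

Call:
arm_command(steps=[[-0.6,0.2,3,0,0,0],[-0.6,0.2,6,0,0,0],[-0.6,0.2,8,0,0,0],[-0.6,0.2,9,0,0,0],[-0.6,0.2,9,0,0,0],[-0.6,0.2,9,0,0,0]], jaw=6)

```text
t: 1.7
eef_pos: [457.6, 319.4, 247.2]
tcp_rot: [-3.141, -0.0, 0.003]
ft_force: [0.1, -0.3, 0.3]
opening: 0.657
```

Call:
arm_command(steps=[[0,0,0,0,0,0],[0,0,0,0,0,0],[0,0,0,0,0,0],[0,0,0,0,0,0],[0,0,0,0,0,0],[0,0,0,0,0,0],[0,0,0,0,0,0]], jaw=0)

```text
t: 2.28
eef_pos: [457.7, 318.9, 247.0]
tcp_rot: [-3.141, -0.0, 0.001]
ft_force: [-0.2, 0.3, 2.7]
opening: 0.245
```

Call:
arm_command(steps=[[0,0,-3,0,0,0],[0,0,-6.5,0,0,0],[0,0,-10,0,0,0],[1,4,-12,0,0,0],[2.2,7.5,-12,0,0,0],[3.4,11.4,-12,0,0,0],[4.5,15.2,-12,0,0,0],[5.7,19,-12,0,0,0],[6.9,22.9,-12,0,0,0],[8.1,26.7,-12,0,0,0],[9.2,30.5,-12,0,0,0],[10,33,-12,0,0,0]])

```text
t: 3.28
eef_pos: [558.3, -14.2, 366.7]
tcp_rot: [3.141, -0.0, -0.001]
ft_force: [0.3, 0.2, -1.3]
opening: 0.249
```

Call:
arm_command(steps=[[1.2,3.8,0,0,0,0],[1.2,3.8,0,0,0,0],[1.2,3.8,0,0,0,0],[1.2,3.8,0,0,0,0]])

```text
t: 3.62
eef_pos: [569.7, -48.9, 366.5]
tcp_rot: [-3.141, 0.001, 0.0]
ft_force: [-0.2, -0.2, -1.0]
opening: 0.246
```

Run:
```python
from h import *
s=state();print(s['t'],s['eef_pos'],s['tcp_rot'],s['ft_force'],s['opening'])
m=camera_model("wrist"); im=read_camera("wrist"); save("w2",im); print(m)
for n,p in dict(red=(515,43,52),yel=(553,42,52),blue=(478,36,52),eye=(579,2.5,76)).items(): print(n,w2p(m,p))
im=read_camera("scene");c=cv2.resize(im[165:295,215:445],None,fx=3.4,fy=3.4,interpolation=cv2.INTER_CUBIC);save("s2",c)
```

```text
3.6167 [569.6659987  -48.91582394 366.47861282] [-3.14119625e+00  7.05224301e-04  1.12032200e-04] [-0.18810403 -0.18829783 -0.95193242] 0.24557508579972998
{'K': array([[297.220492  ,   0.        , 318.03095971],
       [  0.        , 297.220492  , 198.04914371],
       [  0.        ,   0.        ,   1.        ]]), 'xyz': array([568.2130659 ,  31.27492829, 345.10919522]), 'rotation': array([-0.28600288,  0.00204768,  0.00056165])}
red [261.8  97.5]
yel [302.4  98.7]
blue [222.9 105.4]
eye [330.7 144.1]
```

View pics/w2.png

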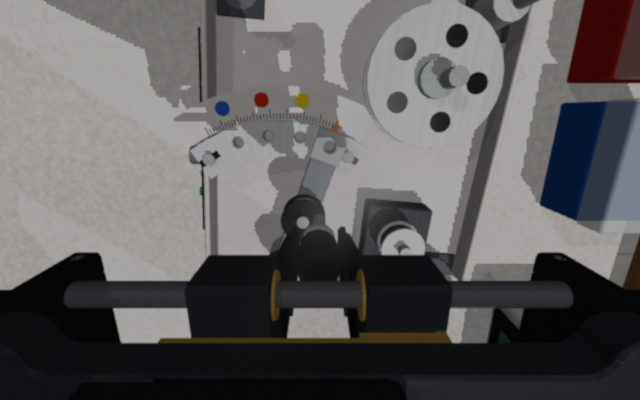

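The wrist view shows the plugs at about blue (222,108), red (261,99) and yellow (302,101), with the orange pointer at (336,127) and the eye hole at (330,146). I'll zoom in for sub-pixel positions.

Run:
```python
import cv2
im=cv2.imread("pics/w2.png"); cv2.imwrite("pics/w2c.png",cv2.resize(im[85:210,185:375],None,fx=4.2,fy=4.2,interpolation=cv2.INTER_CUBIC))
```

```text
(no output)
```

View pics/w2c.png

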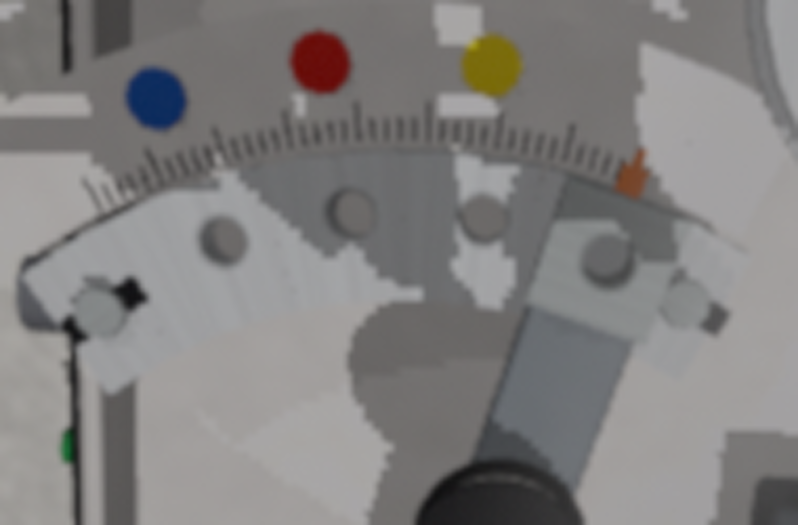

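Run:
```python
from h import *
from scipy.optimize import least_squares
m=camera_model("wrist"); g=lambda x,y,z:p2w(m,185+x/4.2,85+y/4.2,z)[:2]
P=np.array([g(156,98,52),g(320,62,52),g(491,64,52)]);H=np.array([g(223,241,52),g(351,214,52),g(484,218,52)]);E=g(606,257,76);print(P,H,E)
r=lambda c:np.r_[np.hypot(*(P-c).T)-174,np.hypot(*(H-c).T)-140,np.hypot(*(E-c))-140]
s=least_squares(r,[535,-130]);c=s.x;print("piv",c,s.fun.round(1))
a=lambda q:np.arctan2(*(q-c).T[::-1]); th0=a(E[None])[0]
print("eye ang",th0,"plugs",a(P)-th0,"holes",a(H)-th0)
st=state(); print("joint a", [ (c+140*np.array([np.cos(th0+d),np.sin(th0+d)])).round(1) for d in(0,.1,.2,.3,.4,.44,.5)])
print(st['eef_pos'])
```

```text
[[476.9  34. ]
 [514.2  41.8]
 [552.4  41.5]] [[489.6   2.2]
 [519.7   8.5]
 [550.3   7.6]] [577.8   1.5]
piv [ 532.2335377  -131.11190435] [ 0.1 -0.2 -0.2 -0.   0.2 -0.1  0.2]
eye ang 1.2398275795465366 plugs [0.65433317 0.43488627 0.21466476] holes [0.64049292 0.42050286 0.20145332]
joint a [array([577.7,   1.3]), array([564.3,   5.2]), array([550.5,   7.7]), array([536.6,   8.8]), array([522.6,   8.6]), array([517. ,   8.1]), array([508.7,   6.9])]
[569.60012554 -48.02009892 366.7105568 ]
```

Call:
arm_command(steps=[[0.8,-2.5,0,0,0,0],[0.8,-5,0,0,0,0],[0.8,-5,2,0,0,0],[0.8,-5,4,0,0,0],[0.8,-5,4.6,0,0,0],[0.8,-5,4.6,0,0,0],[0.8,-5,4.6,0,0,0]])

```text
t: 4.3
eef_pos: [578.0, 1.4, 321.2]
tcp_rot: [-3.142, 0.0, 0.001]
ft_force: [0.2, -0.2, 0.2]
opening: 0.247
```

Run:
```python
from h import *
s=state();print(s['t'],s['eef_pos'],s['tcp_rot'],s['ft_force'],s['opening'])
m=camera_model("wrist"); im=read_camera("wrist"); save("w3",cv2.resize(im[150:290,220:420],None,fx=4,fy=4,interpolation=cv2.INTER_CUBIC))
x,y,z=s['eef_pos']
for n,p in dict(tip=(x,y,z-238),coll=(x,y,z-238+36),eye=(577.8,1.4,76)).items(): print(n,(w2p(m,p)-[220,150])*4)
```

```text
4.3 [577.95188166   1.44693232 321.18982295] [-3.14150808e+00  2.02069760e-05  1.48976046e-03] [ 0.24486863 -0.1812324   0.15115806] 0.2468866025003022
tip [400.8 273.2]
coll [402.  349.2]
eye [399.6 261.2]
```

View pics/w3.png

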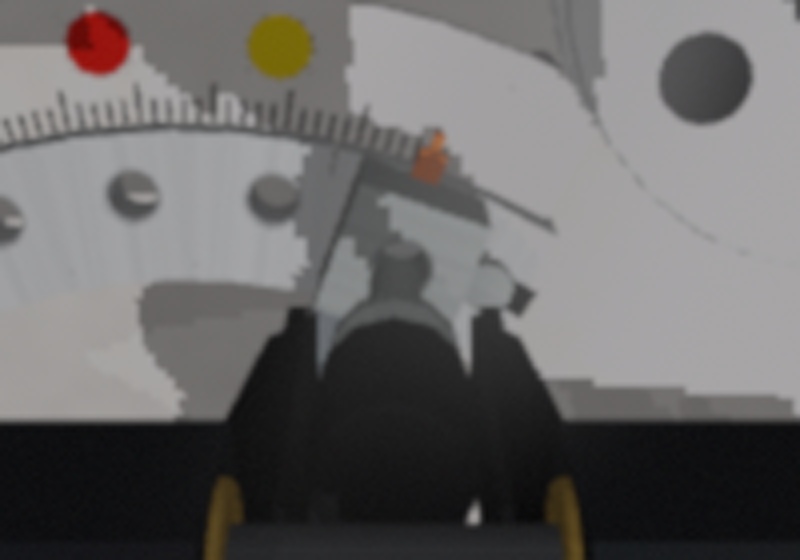

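The pin hangs straight over the eye at (402,270) in the crop, within about 1 mm. I'll lower it gently and watch the force.

Call:
arm_command(steps=[[0,0,0.4,0,0,0],[0,0,0.7,0,0,0],[0,0,0.9,0,0,0],[0,0,1.0,0,0,0],[0,0,1.1,0,0,0],[0,0,1.1,0,0,0]])

```text
t: 4.85
eef_pos: [578.1, 0.9, 309.8]
tcp_rot: [3.142, -0.001, 0.001]
ft_force: [2.7, -0.5, -1.3]
opening: 0.247
```

Call:
arm_command(steps=[[0.05,0,0,0,0,0],[0.05,0,0.3,0,0,0],[0.05,0,0.6,0,0,0],[0.05,0,0.9,0,0,0],[0.05,0,1.2,0,0,0],[0.05,0,1.4,0,0,0],[0.05,0,1.4,0,0,0]])

```text
t: 5.43
eef_pos: [578.4, 1.0, 295.2]
tcp_rot: [-3.141, 0.0, 0.001]
ft_force: [2.8, -1.3, -2.2]
opening: 0.248
```

Call:
arm_command(steps=[[-0.67,-0.22,0,0,0,0],[-1.34,-0.4,0,0,0,0],[-2.03,-0.55,0,0,0,0],[-2.72,-0.66,0,0,0,0],[-3.41,-0.74,0,0,0,0],[-4.11,-0.78,0,0,0,0],[-4.81,-0.79,0,0,0,0],[-5.23,-0.78,0,0,0,0],[-5.23,-0.78,0,0,0,0],[-5.23,-0.78,0,0,0,0]])

```text
t: 6.27
eef_pos: [526.1, 8.7, 296.0]
tcp_rot: [-3.141, -0.001, 0.001]
ft_force: [3.3, -0.6, 0.8]
opening: 0.248
```

Run:
```python
from h import *
s=state();print(s['t'],s['eef_pos'],s['tcp_rot'],s['ft_force'],s['moment'],s['opening'])
m=camera_model("wrist"); im=read_camera("wrist"); save("w4",cv2.resize(im[150:290,220:420],None,fx=4,fy=4,interpolation=cv2.INTER_CUBIC))
```

```text
6.2667 [526.07908209   8.74355313 295.96136653] [-3.14138371e+00 -5.63041832e-04  5.12022741e-04] [ 3.34836248 -0.63411763  0.76068229] [-0.16169799 -0.84405944  0.00926997] 0.24755500561913424
```

View pics/w4.png

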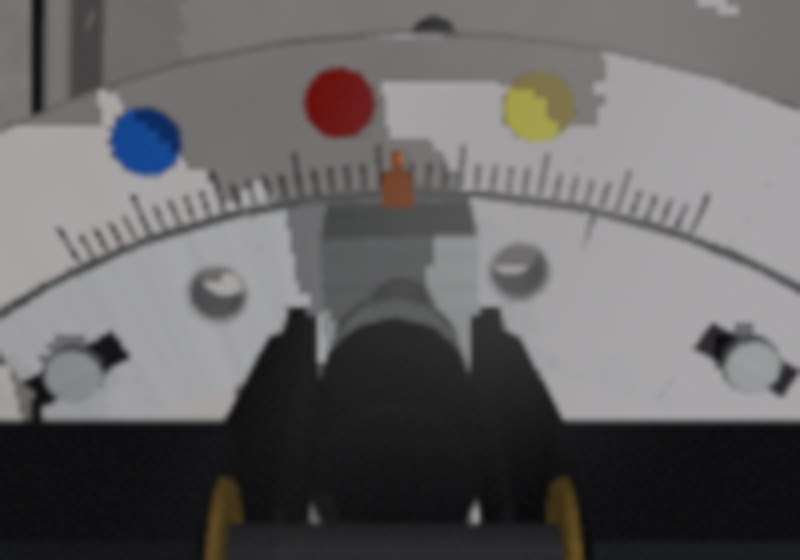

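The pin has carried the arm to about 0.37. The pointer stands between yellow and red, at (397,165). The holes beside it sit slightly off their plugs, as expected. The red hole was measured at about (519.7, 8.5), so I'll go there and lower gently.

Call:
arm_command(steps=[[-0.32,0,0,0,0,0],[-0.64,0.02,0,0,0,0],[-0.64,0.02,0.3,0,0,0],[-0.64,0.02,0.5,0,0,0],[-0.64,0.02,0.65,0,0,0],[-0.64,0.02,0.65,0,0,0]])

```text
t: 6.82
eef_pos: [519.8, 8.6, 288.8]
tcp_rot: [-3.141, 0.0, 0.001]
ft_force: [5.5, -0.4, -1.0]
opening: 0.247
```

Call:
arm_command(steps=[[0,0,0.1,0,0,0],[0,0,0.15,0,0,0]])

```text
t: 6.98
eef_pos: [519.8, 8.6, 287.6]
tcp_rot: [-3.141, -0.0, 0.001]
ft_force: [4.6, 0.0, 2.0]
opening: 0.249
```

Call:
arm_command(steps=[[0,0,0.1,0,0,0],[0,0,0.2,0,0,0],[0,0,0.2,0,0,0]])

```text
t: 7.23
eef_pos: [519.7, 8.5, 285.6]
tcp_rot: [-3.142, 0.0, 0.001]
ft_force: [5.2, -0.1, 0.0]
opening: 0.25
```

The tip is past the plate's top with no axial force, so it is in the hole. I'll press on down.

Call:
arm_command(steps=[[0,0,0.15,0,0,0],[0,0,0.3,0,0,0],[0,0,0.45,0,0,0],[0,0,0.6,0,0,0],[0,0,0.6,0,0,0]])

```text
t: 7.65
eef_pos: [519.6, 8.6, 279.4]
tcp_rot: [-3.141, 0.0, 0.001]
ft_force: [4.4, -0.5, -0.4]
opening: 0.247
```

Call:
arm_command(steps=[[0,0,0.05,0,0,0],[0,0,0.1,0,0,0],[0,0,0.1,0,0,0]])

```text
t: 7.9
eef_pos: [519.6, 8.5, 278.6]
tcp_rot: [-3.141, 0.0, 0.001]
ft_force: [5.7, 0.7, -0.0]
opening: 0.246
```

Call:
arm_command(steps=[[0,0,0.05,0,0,0],[0,0,0.1,0,0,0],[0,0,0.1,0,0,0]])

```text
t: 8.15
eef_pos: [519.8, 8.6, 278.0]
tcp_rot: [-3.142, -0.001, 0.001]
ft_force: [4.4, 0.2, 4.9]
opening: 0.25
```

Call:
arm_command(steps=[[0,0,0.05,0,0,0],[0,0,0.05,0,0,0]])

```text
t: 8.32
eef_pos: [519.9, 8.6, 277.9]
tcp_rot: [-3.142, -0.002, 0.001]
ft_force: [3.9, 1.3, 9.4]
opening: 0.245
```

The collar is down: force rises about 9 N for 0.1 mm of travel. Before opening I'll ease the side load onto the hole.

Call:
arm_command(steps=[[0.03,0,0,0,0,0],[0.06,0,0,0,0,0],[0.06,0,0,0,0,0]])

```text
t: 8.57
eef_pos: [520.5, 8.6, 277.9]
tcp_rot: [-3.142, -0.002, 0.001]
ft_force: [4.8, 2.4, 9.3]
opening: 0.25
```

Call:
arm_command(steps=[[0.03,0,0,0,0,0],[0.06,0,0,0,0,0],[0.06,0,0,0,0,0]])

```text
t: 8.82
eef_pos: [520.9, 8.6, 277.9]
tcp_rot: [-3.141, -0.001, 0.001]
ft_force: [2.8, 1.7, 10.9]
opening: 0.25
```

Call:
arm_command(steps=[[0.03,0,0,0,0,0],[0.03,0,0,0,0,0]])

```text
t: 8.98
eef_pos: [521.1, 8.6, 277.9]
tcp_rot: [-3.141, -0.0, 0.001]
ft_force: [1.2, 1.4, 11.7]
opening: 0.247
```

Call:
arm_command(steps=[[0,0,0,0,0,0],[0,0,0,0,0,0],[0,0,0,0,0,0],[0,0,0,0,0,0],[0,0,0,0,0,0]], jaw=4.5)

```text
t: 9.4
eef_pos: [520.9, 8.6, 276.9]
tcp_rot: [-3.141, 0.001, 0.001]
ft_force: [-0.1, 1.1, -0.6]
opening: 0.467
```

Call:
arm_command(steps=[[0,0,-1,0,0,0],[0,0,-3,0,0,0],[0,0,-6,0,0,0],[0,2,-9,0,0,0],[0,5,-9,0,0,0],[0,6,-9,0,0,0],[0,6,-9,0,0,0],[0,6,-9,0,0,0]])

```text
t: 10.07
eef_pos: [520.9, -51.5, 367.0]
tcp_rot: [-3.141, 0.001, -0.001]
ft_force: [0.6, -0.6, -0.3]
opening: 0.475
```

Run:
```python
from h import *
s=state();print(s['t'],s['eef_pos'],s['ft_force'],s['opening'])
m=camera_model("wrist"); im=read_camera("wrist"); a=cv2.resize(im[60:260,180:440],None,fx=2.1,fy=2.1,interpolation=cv2.INTER_CUBIC)
print((w2p(m,(519.7,8.5,118))-[180,60])*2.1,"expected knob top; 8mm higher:",(w2p(m,(519.7,8.5,126))-[180,60])*2.1)
save("w5",a); i=read_camera("scene"); save("s5",cv2.resize(i[165:295,215:445],None,fx=3.4,fy=3.4,interpolation=cv2.INTER_CUBIC))
```

```text
10.0667 [520.9455209  -51.54515363 367.01848607] [ 0.55276784 -0.57933427 -0.32484828] 0.4751053670127063
[291.69 164.85] expected knob top; 8mm higher: [291.69 166.95]
```

View pics/w5.png

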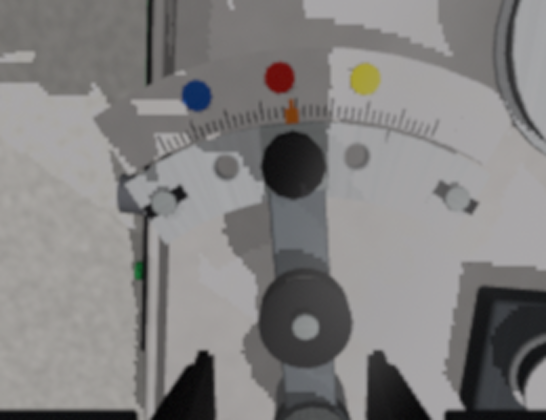

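View pics/s5.png

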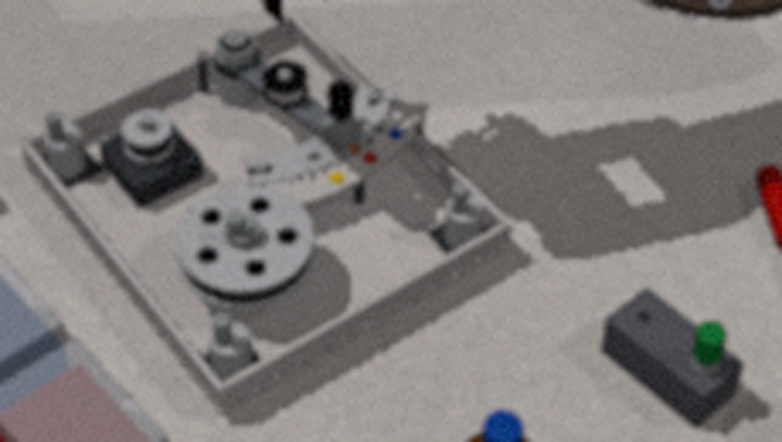

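The arm is held with the gripper away, the pointer sits next to the red plug, and the spare pin hasn't moved. I'll do one numeric check of the knob's height from the scene picture, then hand in.

Run:
```python
from h import *
m=camera_model("scene"); i=cv2.imread("pics/s5.png",0)
for z in (88,118): print(z,(w2p(m,(520.5,8.5,z))-[215,165])*3.4)
for dz in(0,6): print((w2p(m,(520.5,8.5,103+dz))-[215,165])*3.4)
b=(i<45); b[:, :325]=0; b[:, 362:]=0; b[:70]=0; b[130:]=0
ys,xs=np.nonzero(b); print(len(ys),xs.mean(),ys.mean(),ys.min(),ys.max())
s=state(); print(s['t'],s['ft_force']); job_done()
```

```text
88 [340.34 110.16]
118 [340.    85.68]
[340.    97.92]
[340.    93.16]
722 340.57894736842104 100.87950138504155 82 121
10.1667 [-0.22643784 -0.13237244 -0.58011678]
the job is handed in; nothing more can be done
```

I've pinned the tensioner arm back at the red plug and handed in the job at about 10 s of the 72 s allowed.

- **What I did:** I took the black-knobbed pin from the block, put it through the eye with the arm at rest and swung the arm to the hole by the red plug. That hole sits about 0.015 rad short of the plug, at about 0.42 rad. I pressed the pin home until the collar was down, eased the side load onto the hole, let go and backed off.
- **Forces:** The pin went into the hole with almost no axial force. The highest push I read at the end of a move was about 12 N, against your 20 N limit.
- **Pin seated:** The force rose sharply at 277.9 mm tool height, where 278 was expected with the collar down. After release, the knob's centre in the scene picture was at row 100.9, against 97.9 for a fully seated pin. It would be about 93 if the pin sat 6 mm high, so I take it as fully home.
- **Arm held:** With the gripper clear, the arm had stayed put. The pointer was just short of the red plug's centre.
- **Other things on the bench:** The spare pin was still in its place. I didn't measure the other loose items again afterwards, but no move gave a sign of touching them.

No check failed. The 3-pixel difference in the knob's row is within the calibration error, and it is in the low direction.

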